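Slide the top chocolate slab into the packing corner

TASK

Slide the top chocolate slab sideways off its stack onto the marble deck, without lifting it and without shifting the slabs below, and push it on until it meets the dark wooden end stop, pressing it home there with a light steady push for about half a second. Then slide it along the stop until it meets the side rail and press it home there the same way, so that it lies snug in the corner; let go and leave everything else as it was. The chocolate is brittle: never push or press hard on it.

Things in the scene. Friction and masses are not known exactly. Their poses are not given: they have to be found in the camera images.
- jig: Fixed packing jig. Origin on the table, at the joint of its two parts; z up; y from the stack (y < 0) to the deck (y > 0), x from the robot's side to the far side. Stack board: wood, x -75 to 75, y -150 to -2 mm, top 18 mm high. Deck: white marble on wood, x -75 to 125, y 0 to 200 mm, top 44 mm high, 2 mm below the underside of the top slab, which thus slides straight across.
- end_nominal (a point): Point on the deck, on the jig, at the middle of the range of the end stop. The end stop is a rigid dark wooden bar fixed across the deck, 110 (x) by 16 (y) by 12 (z) mm, square to the jig. Its face towards the stack lies anywhere within 10 mm of this point along the jig's y, differently each day: it is not measured, so feel for it (or look). Axes as the jig's.
- side_nominal (a point): Point on the deck, on the jig, at the middle of the range of the side rail. The side rail is a rigid dark wooden bar fixed along the far side of the deck, 16 (x) by 110 (y) by 12 (z) mm, square to the jig. Its face towards the robot lies anywhere within 7 mm of this point along the jig's x: not measured, so feel for it (or look). Axes as the jig's.
- slab_top: Slab to move, uppermost of three: milk chocolate, 100 (x) by 120 (y) by 14 (z) mm, 0.16 to 0.28 kg, flat on slab_mid, a little askew. Origin: centre of its underside. Too wide to grip: push its edge with the fingertips below its top and above slab_mid or the deck. Friction 1 to 3 N, more if also pressed down. It cracks above 18 N of push or press; a light push is 7 to 12 N on the fingers.
- slab_mid: The same kind of slab under slab_top, resting on slab_low; nothing holds it but friction. Origin at the centre of its underside. Must stay within a few mm.
- slab_low: The same kind of slab, lowest, lying on the stack board. Origin at the centre of its underside. Must stay within a few mm.
- bowl: Bystander: white bowl of foil-wrapped sweets, 96 mm across, 60 mm high, beyond the stack. Origin at the centre of its underside.
- carton: Bystander: ribboned gift carton 60 by 100 by 60 mm, beyond the deck. Origin at the centre of its underside.
- egg: Bystander: brown chocolate egg on a dark wooden foot, 60 mm across, 90 mm high, beyond the jig between bowl and carton. Origin at the centre of its underside.
- scraper: Bystander: spatula lying on the table between the jig and the robot, about 250 mm long. Origin at its underside.
- jar: Bystander: lidded jar 60 mm across, 80 mm high, past the deck's end. Origin at the centre of its underside.
- dish: Bystander: small white plate 100 mm across, 18 mm high, on the table behind the stack (-y of the jig). Origin at the centre of its underside.

How it is judged:
By the outcome, as a careful person would: the job done as asked, in the order asked, and still so for the second after the job is handed in, with the robot touching nothing.
It also fails if it takes over 72 s, if anything falls off the work surface, if the arm or the gripper's body presses on something with over 40 N, if the wrist force passes 120 N, or if a joint passes its speed limit or range.

ROBOT

A 7-joint arm with a two-finger parallel gripper is mounted at the origin on the work surface. World frame = base frame: x ahead of the robot, y to its left, z up, the work surface at z = 0. Lengths are in m, angles in rad, forces in N, time in s.
With the tool pointing down it reaches from about 0.35 to 0.9 m from the base axis. Payload 8.1 kg.
Tool frame: the origin (TCP) lies at the very end of the fingers, on their centre line; the grasp point (between the pads) lies 19 mm behind it; z points along the fingers, y is the line along which they close (so a half turn about z gives the same grasp; the last joint's range is limited). The gripper opens to 85 mm and grips with 20 to 120 N. Pads are 22 mm wide; open, the fingers measure 114 mm over their backs; the gripper's body (76 mm by 85 mm) begins 54 mm behind the grasp point. The pads swing forward as they close: fully open they stand 13 mm farther back than shut.
Start: joints at [1.071, 0.434, 0.025, 1.573, -0.012, 1.134, -0.075], TCP at [0.242, -0.576, 0.231] pointing down, gripper open.
Joint ranges: [-2.62, 2.62], [-0.44, 2.09], [-1.27, 1.32], [0.08, 2.57], [-1.32, 4.46], [0.12, 2], [-2.74, 2.74]. Speed limits (rad/s): [2.22, 2.22, 3.01, 3.01, 3.14, 3.14, 3.14].

INTERFACE

Orientations are given as a unit quaternion [w, x, y, z].
In Python, from station import monitor, viewer, sign_off gives the robot as it stands.
- The arm moves only by the tool send_rows, never from a script. Its argument "rows" is one flat list of numbers, 7 for each row, row after row: the shift along the world's x, y, z as a fraction of full scale, then the turn, a rotation vector about the world's x, y, z as a fraction of full scale, then the gripper's target within -1 to 1 (fully open at 1, half-way at 0, shut at -1). A call has 1 to 8 rows; each row shifts and turns the commanded pose from where the row before left it; what a row does not reach is not made up. Full scale, the value 1, is 75 mm for a shift and 30 degrees for a turn. A row lasts 1/10 s, in which the tool goes at most 50 mm and 8.59 degrees, less where a joint would pass 70% of its speed; a pose out of reach is approached as far as the arm can. A call with a number of a shift or a turn outside -1 to 1 is refused whole. A call with a gripper value outside its range is refused whole. The fingers move at their own pace and stop on an object; "force" is the grip in N (left out, the last holds). Time passes only in rows, so rows that do not move let the fingers close. It gives the time, the measured TCP pose, the force, the opening and the grip force at its end, in the units of the state.
- monitor.observe(): the state, without advancing time (a new reading comes with each control period).
- viewer.get_image(name): name is "scene" or "top" or "wrist"; returns (picture, depth): 420x560x3 uint8, red, green, blue; 420x560 float32, m along the optical axis (not along the pixel's ray), 0 where there is no reading.
- viewer.camera_params(name): a dict with "fx", "fy", "cx", "cy" (pixels), "k1" (the pictures are not rectified: a ray, as slopes to the right and down, at radius r is drawn at 1 + k1 r^2 times it, then the intrinsics apply), "rvec" (rotation vector, rad) and "tvec" (3), from world to camera coordinates, as OpenCV has them. Camera axes: x right, y down, z forward; pixel columns grow to the right and rows downward; lengths in m; the calibration is good to about 2 mm. A picture is of the moment at which its call begins: read the wrist's pose just before it. camera_params takes no time and is no camera call; for the wrist camera it gives the pose at the moment of the call.
- sign_off(): hands the job in; it is judged then, once.
The state is a dict: "t": time; "joint_positions": joint angles; "qvel": joint speeds; "effort": joint torques, N m; "tcp_pos": TCP position; "tcp_rot": TCP orientation; "ft_force": force on the tool from outside, world axes, zero at the start; "wrist_torque": the same for the moment, N m; "width": finger opening in m; "grasp_force": force on a finger pad.
Only numpy, scipy, OpenCV 4.12 (cv2) and the standard library are available. Lean on these libraries where they do the work, as an engineer would, in place of code of your own. Each camera call takes 0.05 s, during which the arm holds its last target. There are 200 camera calls.

## Working session

There is one attempt and no reset: what is moved stays moved. The work goes in short steps, Python scripts to look and compute and a tool call to move; the robot and the scene stay as the last step left them, time stands still between calls to the robot, and variables do not carry over. Pictures are saved under pics/ and viewed, at most 10 in all, crops included, and the job is handed in when it is done.

Besides the shell and the picture viewer there is one more tool, called after ">>>" by a JSON object that holds its "fn" and its "kwargs", one argument or row to a line. send_rows: Moves the arm, as the interface text tells. Shift numbers are shares of 75 mm and turn numbers shares of 30 degrees, none past 1 either way. Its arguments: {"type":"object","properties":{"rows":{"type":"array","items":{"type":"number","minimum":-1,"maximum":1}},"force":{"type":"number"}},"required":["rows"]}

```bash
ls; mkdir -p pics; cat > h.py <<'E'
import numpy as np, cv2
from station import monitor, viewer, sign_off
def cam(n):
    p=viewer.camera_params(n); R=cv2.Rodrigues(np.array(p["rvec"],float))[0]; t=np.array(p["tvec"],float).ravel()
    return p,R,t
def rays(p,uv):
    uv=np.atleast_2d(np.asarray(uv,float)); d=np.stack([(uv[:,0]-p["cx"])/p["fx"],(uv[:,1]-p["cy"])/p["fy"]],1)
    s=d.copy()
    for _ in range(15): s=d/(1+p["k1"]*(s**2).sum(1,keepdims=True))
    return s
def plane(c,uv,z):
    p,R,t=c; s=rays(p,uv); d=np.c_[s,np.ones(len(s))]@R; o=-R.T@t
    return o+d*((z-o[2])/d[:,2])[:,None]
def cloud(c,depth):
    p,R,t=c; v,u=np.mgrid[:420,:560]; s=rays(p,np.c_[u.ravel(),v.ravel()]); z=depth.ravel()[:,None]
    return ((np.c_[s,np.ones(len(s))]*z-t)@R).reshape(420,560,3)
def shot(n,f):
    c=cam(n); im,d=viewer.get_image(n); cv2.imwrite('pics/'+f+'.png',im[:,:,::-1]); np.savez('pics/'+f+'.npz',im=im,d=d); return c,im,d
E
python3 - <<'E'
from h import *
s=monitor.observe(); print({k:np.round(v,3).tolist() for k,v in s.items()})
for n in ("top","scene"):
    c,im,d=shot(n,n+"0"); print(n,-c[1].T@c[2],c[0]["fx"],c[0]["k1"])
E
```

```text
pics
{'t': 0.0, 'joint_positions': [1.071, 0.435, 0.025, 1.574, -0.012, 1.134, -0.075], 'qvel': [-0.0, -0.001, 0.0, -0.0, -0.001, -0.001, 0.002], 'effort': [0.001, -67.047, 1.025, -31.621, 0.016, 0.012, 0.0], 'tcp_pos': [0.241, -0.576, 0.231], 'tcp_rot': [-0.001, 0.98, 0.197, -0.0], 'ft_force': [-0.377, 0.765, 0.04], 'wrist_torque': [0.015, 0.048, -0.011], 'grasp_force': 0.0, 'width': 0.085}
top [0.49836826 0.01843642 0.94725588] 451.43132513904726 -0.08973820564619975
scene [ 1.13550743 -0.65226235  0.75776929] 465.4181975570378 -0.02165429964090264
```

View pics/top0.png

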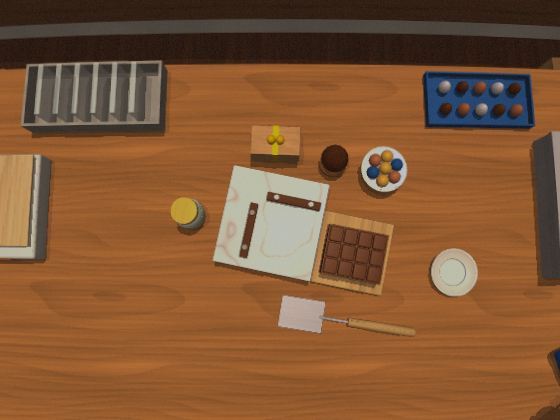

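View pics/scene0.png

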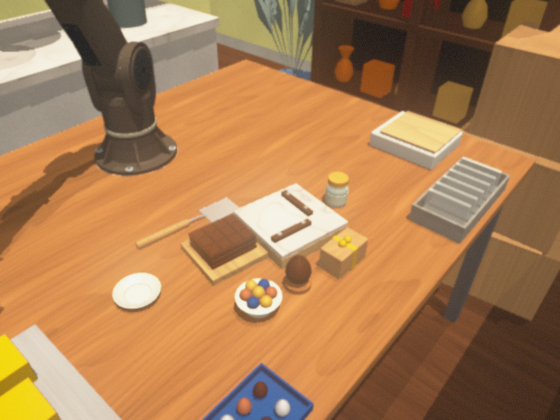

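The top view (up is +x, left is +y) shows the slab stack at about (355,253), the deck at (272,222), the end stop at (249,231) and the side rail at (294,201). The scene view shows the same layout, with the arm clear of the jig.

```bash
python3 - <<'E'
from h import *
c=cam("top"); f=np.load('pics/top0.npz'); im=f['im']; d=f['d']
hsv=cv2.cvtColor(im,cv2.COLOR_RGB2HSV)
P=cloud(c,d)
def rect(m,z,name,roi):
    mm=np.zeros(m.shape,np.uint8); u0,v0,u1,v1=roi; mm[v0:v1,u0:u1]=m[v0:v1,u0:u1]*255
    mm=cv2.morphologyEx(mm,cv2.MORPH_CLOSE,np.ones((5,5)))
    cs=cv2.findContours(mm,cv2.RETR_EXTERNAL,cv2.CHAIN_APPROX_NONE)[0]; k=max(cs,key=cv2.contourArea)
    w=plane(c,k[:,0,:],z)[:,:2]*1000
    r=cv2.minAreaRect(w.astype(np.float32)); print(name,np.round(cv2.boxPoints(r)).tolist(),np.round(r[0],1),np.round(r[1],1),round(r[2],2))
    return r
H,S,V=[hsv[...,i].astype(int) for i in range(3)]
for n,(u,v) in dict(slab=(355,253),end=(249,235),side=(300,203),deck=(270,255),board=(385,235),table=(150,300)).items(): print(n,hsv[v,u],np.round(P[v,u]*1000))
z=P[...,2]
rect((V<110),.060,'slab',(315,215,400,290))
rect((V<110),.056,'end',(235,198,262,262))
rect((V<110),.056,'side',(262,188,325,213))
rect((S<90)&(V>140),.044,'deck',(205,160,335,288))
rect((z>.053),.060,'slabz',(315,215,400,290))
E
python3 - <<'E'
import cv2
im=cv2.imread('pics/top0.png')[155:300,205:405]; cv2.imwrite('pics/crop0.png',cv2.resize(im,None,fx=4,fy=4,interpolation=cv2.INTER_CUBIC))
E
```

```text
slab [ 12 167  84] [ 522. -130.   55.]
end [ 10 172  92] [558.  79.  56.]
side [ 10 166  95] [622. -22.  56.]
deck [ 25  34 190] [519.  38.  43.]
board [ 10 161 109] [ 558. -190.   57.]
table [ 14 181 155] [426. 289.   2.]
slab [[453.0, -174.0], [557.0, -195.0], [581.0, -76.0], [477.0, -55.0]] [ 517.3 -125.4] [121.5 106.5] 78.6
end [[513.0, 84.0], [620.0, 62.0], [623.0, 77.0], [516.0, 99.0]] [568.2  80.3] [ 15.5 109.3] 78.12
side [[606.0, -59.0], [623.0, -63.0], [645.0, 42.0], [628.0, 46.0]] [625.5  -8.6] [107.2  17.9] 78.1
deck [[467.0, -42.0], [662.0, -83.0], [703.0, 113.0], [508.0, 154.0]] [584.9  35.6] [199.9 198.8] 78.14
slabz [[459.0, -182.0], [556.0, -201.0], [582.0, -75.0], [484.0, -55.0]] [ 520.3 -128.3] [129.1  99.6] 78.49
```

View pics/crop0.png

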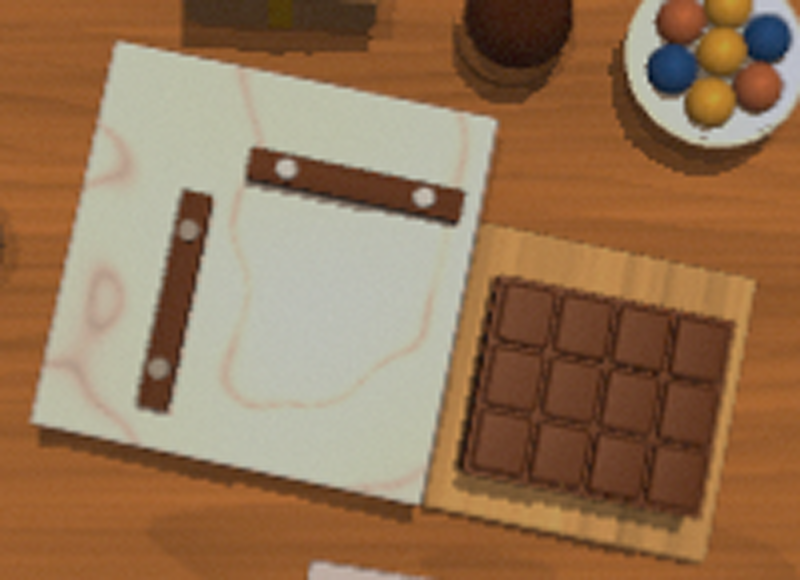

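The crop shows the slab's near (−y) edge, the stop's inner face and the rail clearly. The jig is yawed about −11.9°, with its origin near (540,−57) mm. I'll push with half-open fingers for a two-point contact, and head for the −y edge now.

>>> {"fn": "send_rows", "kwargs": {
  "rows": [0.32,0.45,-0.1,0,0,0.2325,0,0.32,0.45,-0.1,0,0,0.2325,0,0.32,0.45,-0.1,0,0,0.2325,0,0.32,0.45,-0.1,0,0,0.2325,0,0.32,0.45,-0.1,0,0,0.2325,0,0.32,0.45,-0.1,0,0,0.2325,0,0.32,0.45,-0.1,0,0,0.2325,0,0.32,0.45,-0.1,0,0,0.2325,0],
  "force": 20
}}

```text
t: 0.9
tcp_pos: [0.434, -0.305, 0.1709]
tcp_rot: [-0.0, 0.773, 0.635, -0.0]
ft_force: [1.1, -0.4, -0.3]
width: 0.0427
grasp_force: 0.0
```

>>> {"fn": "send_rows", "kwargs": {
  "rows": [0.32,0.45,-0.25,0,0,0,0,0.32,0.45,-0.25,0,0,0,0,0.25,0.2,-0.1,0,0,0,0,0,0,0,0,0,0,0]
}}

```text
t: 1.3
tcp_pos: [0.5022, -0.2198, 0.125]
tcp_rot: [-0.001, 0.772, 0.635, 0.001]
ft_force: [-0.2, -0.1, 0.3]
width: 0.0428
grasp_force: 0.0
```

```bash
python3 - <<'E'
from h import *
c,im,d=shot("wrist","wrist1"); print(-c[1].T@c[2])
c2,im2,d2=shot("scene","scene1")
a=im[:,:,::-1]
p,R,t=c2
o=cv2.projectPoints(np.array([[.502,-.22,.125]]),np.array(p["rvec"],float),t,np.array([[p["fx"],0,p["cx"]],[0,p["fy"],p["cy"]],[0,0,1]]),np.array([p["k1"],0,0,0]))[0].ravel(); print(o)
u,v=o.astype(int); b=cv2.resize(im2[v-60:v+90,u-90:u+110,::-1],None,fx=2.8,fy=2.8)
cv2.imwrite('pics/sc1.png',b); print(u,v)
E
```

```text
[ 0.51785402 -0.14914789  0.26698737]
[181.65492613 226.50568024]
181 226
```

View pics/wrist1.png

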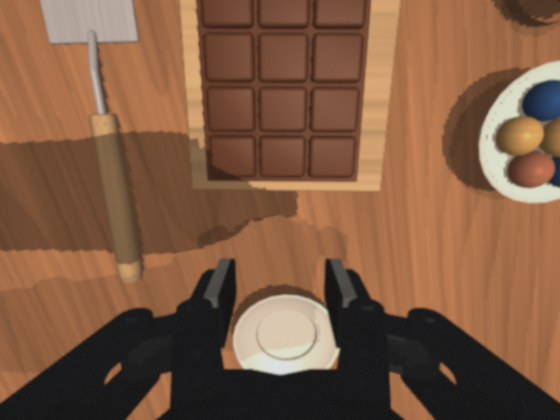

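View pics/sc1.png

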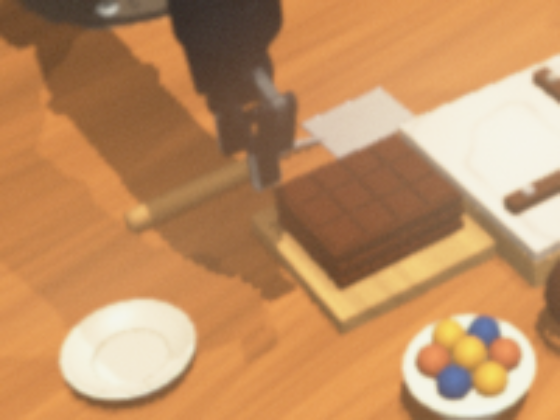

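The wrist view shows the slab's near edge from about (206,178) to (358,181), with the fingertips at (228,262) and (333,262). The scene crop shows the fingers hanging clear behind the stack.

```bash
python3 - <<'E'
from h import *
c=cam("wrist"); f=np.load('pics/wrist1.npz'); im=f['im']; d=f['d']; P=cloud(c,d)*1000
hsv=cv2.cvtColor(im,cv2.COLOR_RGB2HSV); z=P[...,2]
O=np.array([539.8,-57.1]); th=np.deg2rad(-11.9); ex=np.array([np.cos(th),np.sin(th)]); ey=np.array([-ex[1],ex[0]])
J=lambda w:np.stack([(w[...,:2]-O)@ex,(w[...,:2]-O)@ey],-1)
m=(z>54)&(z<68); m[:, :150]=0; m[240:]=0
V=hsv[...,2]; 
for r in (60,100,140): 
    u=np.where(m[r,150:420])[0]+150; w=plane(c,[[u[0],r],[u[-1],r]],.06)*1000; print('row',r,u[[0,-1]],J(w).round(1).tolist())
for col in (225,280,340):
    v=np.where(m[:240,col])[0]; print('col',col,v[-1],J(plane(c,[[col,v[-1]]],.06)*1000).round(1).tolist())
    print('z below', z[v[-1]-4:v[-1]+8,col].round(0).tolist())
fm=(z>90)&(z<175)&(V<120); ys,xs=np.where(fm); k=(ys>240)
q=P[ys[k],xs[k]]; print('finger min z pctl',np.percentile(q[:,2],[0,1,5,20]), 'jig of tips')
t=q[q[:,2]<np.percentile(q[:,2],5)]; print(J(t).min(0),J(t).max(0)); 
s=monitor.observe(); print('tcp jig',J(np.array(s['tcp_pos'])*1000), s['joint_positions'])
b=hsv[...,1]; # board edges
E
```

```text
row 60 [200 366] [[-50.4, -68.0], [46.9, -67.2]]
row 100 [203 363] [[-50.1, -90.0], [47.1, -89.2]]
row 140 [205 359] [[-50.3, -113.7], [46.6, -112.9]]
col 225 179 [[-38.8, -138.4]]
z below [60.0, 57.0, 56.0, 56.0, 55.0, 18.0, 19.0, 18.0, 18.0, 19.0, 18.0, 18.0]
col 280 180 [[-2.9, -138.8]]
z below [57.0, 57.0, 56.0, 56.0, 56.0, 18.0, 18.0, 17.0, 19.0, 19.0, 17.0, 18.0]
col 340 180 [[36.3, -138.5]]
z below [59.0, 58.0, 57.0, 56.0, 56.0, 18.0, 18.0, 17.0, 19.0, 19.0, 18.0, 19.0]
finger min z pctl [126.0366814  130.40932134 134.72801381 144.05368593] jig of tips
[ -35.5087481  -183.46099606] [  30.22663995 -160.84852011]
tcp jig [  -4.54241004 -171.19520556] [ 0.54999259  0.4472398  -0.30626838  1.86633123  0.17370953  0.85504731
 -0.04158642]
```

>>> {"fn": "send_rows", "kwargs": {
  "rows": [0.02,0,-0.52,0,0,-0.023,0,0,0,-0.4,0,0,0,0,0,0,-0.12,0,0,0,0,0.02,0.09,0,0,0,0,0,0,0,0,0,0,0,0]
}}

```text
t: 1.9
tcp_pos: [0.5041, -0.2167, 0.0496]
tcp_rot: [0.0, 0.778, 0.628, 0.001]
ft_force: [-0.5, 1.0, 0.7]
width: 0.0426
grasp_force: 0.0
```

>>> {"fn": "send_rows", "kwargs": {
  "rows": [0,0,0,0,0,0,0,0,0,0,0,0,0,0]
}}

```text
t: 2.1
tcp_pos: [0.5041, -0.2176, 0.0496]
tcp_rot: [0.001, 0.778, 0.628, 0.0]
ft_force: [0.4, -0.8, 0.6]
width: 0.043
grasp_force: 0.0
```

```bash
cat >> h.py <<'E'
O=np.array([539.8,-57.1]); th=np.deg2rad(-11.9); ex=np.array([np.cos(th),np.sin(th)]); ey=np.array([-ex[1],ex[0]])
J=lambda w:np.stack([(w[...,:2]-O)@ex,(w[...,:2]-O)@ey],-1)
def st():
    s=monitor.observe(); w=np.array(s['tcp_pos'])*1000; q=s['tcp_rot']; f=np.array(s['ft_force'])
    print('t',s['t'],'jig',J(w).round(1),'z',w[2].round(1),'F jig',(f[:2]@ex).round(2),(f[:2]@ey).round(2),'fz',f[2].round(2),'toolyaw',np.rad2deg(2*np.arctan2(q[2],q[1])).round(2)-90)
E
python3 -c "
from h import *
st()
c2,im2,d2=shot('scene','scene2'); cv2.imwrite('pics/sc2.png',cv2.resize(im2[200:290,160:270,::-1],None,fx=5,fy=5,interpolation=cv2.INTER_CUBIC))
st()"
```

```text
t 2.1 jig [  -1.9 -164.4] z 49.6 F jig 0.55 -0.7 fz 0.64 toolyaw -12.159999999999997
t 2.15 jig [  -2.1 -164.5] z 49.4 F jig 0.27 -0.26 fz 0.2 toolyaw -12.170000000000002
```

View pics/sc2.png

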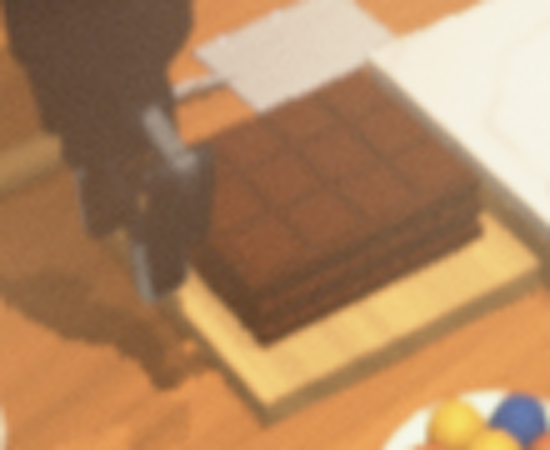

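The scene crop shows the fingers level with the top slab and just short of its edge, with the tips near (150,298) in the crop. I'll check the tip height from depth.

```bash
python3 -c "
from h import *
c=cam('scene'); f=np.load('pics/scene2.npz'); P=cloud(c,f['d'])*1000; j=J(P); z=P[...,2]
V=cv2.cvtColor(f['im'],cv2.COLOR_RGB2HSV)
k=(abs(j[...,0]+2)<50)&(abs(j[...,1]+164)<25)&(z>35)&(z<80)
for lo in range(36,80,3):
  q=k&(z>=lo)&(z<lo+3); print(lo,q.sum(),j[q].min(0).round(0) if q.any() else '',j[q].max(0).round(0) if q.any() else '', V[q].mean(0).round(0) if q.any() else '')
k=(z>57)&(z<63)&(j[...,0]>-60)&(j[...,0]<60)&(j[...,1]>-145)&(j[...,1]<0); print(j[k].min(0),j[k].max(0))
"
```

```text
36 0   
39 0   
42 0   
45 0   
48 3 [ -27. -164.] [  22. -159.] [ 15. 118. 129.]
51 5 [ -26. -172.] [  25. -161.] [ 14. 114. 119.]
54 14 [ -29. -174.] [  24. -160.] [ 14. 110. 118.]
57 15 [ -33. -175.] [  31. -154.] [ 14. 114. 123.]
60 15 [ -32. -176.] [  31. -154.] [ 13. 108. 118.]
63 19 [ -31. -176.] [  32. -154.] [ 13.  99. 117.]
66 15 [ -28. -174.] [  32. -159.] [ 13. 110. 111.]
69 21 [ -29. -175.] [  33. -157.] [ 13. 103. 110.]
72 21 [ -28. -176.] [  34. -160.] [ 13. 104. 113.]
75 16 [ -31. -175.] [  32. -158.] [ 13. 105. 111.]
78 9 [ -25. -175.] [  31. -158.] [ 13.  97. 114.]
[ -51.87516186 -133.93456602] [ 47.78520355 -15.11368517]
```

>>> {"fn": "send_rows", "kwargs": {
  "rows": [0,0,-0.02,0,0,0,0,0.013,0.061,0,0,0,0,0,0.013,0.061,0,0,0,0,0,0.013,0.061,0,0,0,0,0,0.003,0.013,0,0,0,0,0,0.003,0.013,0,0,0,0,0,0.003,0.013,0,0,0,0,0,0.003,0.013,0,0,0,0,0]
}}

```text
t: 2.95
tcp_pos: [0.5071, -0.1997, 0.0468]
tcp_rot: [0.0, 0.778, 0.628, -0.0]
ft_force: [0.4, -0.3, 0.3]
width: 0.0424
grasp_force: 0.0
```

>>> {"fn": "send_rows", "kwargs": {
  "rows": [0.003,0.013,0,0,0,0,0,0.003,0.013,0,0,0,0,0,0.003,0.013,0,0,0,0,0]
}}

```text
t: 3.25
tcp_pos: [0.5076, -0.197, 0.0468]
tcp_rot: [0.0, 0.778, 0.628, -0.0]
ft_force: [-1.5, -1.7, 1.2]
width: 0.0427
grasp_force: 0.7
```

```bash
python3 -c "
from h import *
st()"
```

```text
t 3.25 jig [  -2.7 -143.5] z 46.8 F jig -1.15 -1.94 fz 1.23 toolyaw -12.180000000000007
```

>>> {"fn": "send_rows", "kwargs": {
  "rows": [0.008,0.039,0,0,0,0,0,0.008,0.039,0,0,0,0,0,0.008,0.039,0,0,0,0,0,0.008,0.039,0,0,0,0,0,0.008,0.039,0,0,0,0,0,0.008,0.039,0,0,0,0,0,0.008,0.039,0,0,0,0,0,0.008,0.039,0,0,0,0,0]
}}

```text
t: 4.05
tcp_pos: [0.5126, -0.173, 0.0468]
tcp_rot: [-0.0, 0.778, 0.628, 0.0]
ft_force: [-0.4, 0.3, -0.6]
width: 0.0429
grasp_force: 0.5
```

```bash
python3 -c "
from h import *
st()
c,im,d=shot('wrist','wrist3'); st()
P=cloud(c,d)*1000; j=J(P); z=P[...,2]
for lo,hi in ((57,63),(42,50)):
  k=(z>lo)&(z<hi)&(abs(j[...,0])<70)&(j[...,1]>-150)&(j[...,1]<-3); k[250:]=0
  print(lo,k.sum(),np.percentile(j[k],[1,99],axis=0).round(1).tolist())
"
```

```text
t 4.05 jig [  -2.7 -119. ] z 46.8 F jig -0.49 0.25 fz -0.63 toolyaw -12.159999999999997
t 4.1 jig [  -2.7 -118.4] z 46.8 F jig 0.06 0.45 fz 0.56 toolyaw -12.129999999999995
57 50479 [[-45.5, -100.9], [44.8, -8.6]]Traceback (most recent call last):
  File "<string>", line 8, in <module>
    print(lo,k.sum(),np.percentile(j[k],[1,99],axis=0).round(1).tolist())
                     ~~~~~~~~~~~~~^^^^^^^^^^^^^^^^^^^^
    return _quantile_unchecked(
        a, q, axis, out, overwrite_input, method, keepdims, weights)
    return _ureduce(a,
                    func=_quantile_ureduce_func,
    ...<5 lines>...
                    overwrite_input=overwrite_input,
                    method=method)
    r = func(a, **kwargs)
    result = _quantile(arr,
                       quantiles=q,
    ...<2 lines>...
                       out=out,
                       weights=wgt)
    slices_having_nans = np.isnan(arr[-1, ...])
                                  ~~~^^^^^^^^^
IndexError: index -1 is out of bounds for axis 0 with size 0
```

View pics/wrist3.png

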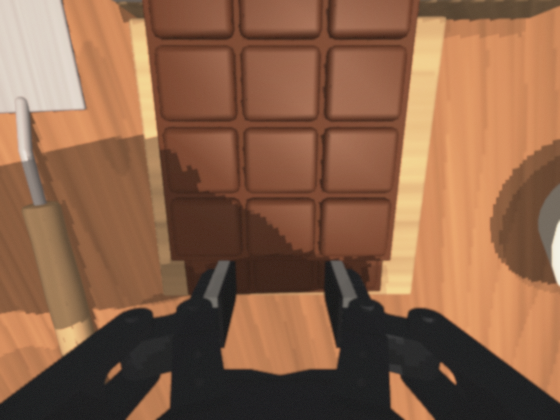

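The wrist view shows the top slab moved forward, its trailing edge at row 260 (columns 170 to 392) and square to the fingers. The mid slab lies still behind it, with its edge at row 292.

>>> {"fn": "send_rows", "kwargs": {
  "rows": [0.014,0.065,0,0,0,0,0,0.014,0.065,0,0,0,0,0,0.014,0.065,0,0,0,0,0,0.014,0.065,0,0,0,0,0,0.014,0.065,0,0,0,0,0,0.014,0.065,0,0,0,0,0,0.014,0.065,0,0,0,0,0,0.014,0.065,0,0,0,0,0]
}}

```text
t: 4.9
tcp_pos: [0.5211, -0.1339, 0.0469]
tcp_rot: [0.0, 0.778, 0.628, 0.0]
ft_force: [-0.5, -1.4, 1.3]
width: 0.0426
grasp_force: 0.8
```

>>> {"fn": "send_rows", "kwargs": {
  "rows": [0.014,0.065,0,0,0,0,0,0.014,0.065,0,0,0,0,0,0.014,0.065,0,0,0,0,0,0.014,0.065,0,0,0,0,0,0.014,0.065,0,0,0,0,0,0.014,0.065,0,0,0,0,0,0.014,0.065,0,0,0,0,0,0.014,0.065,0,0,0,0,0]
}}

```text
t: 5.7
tcp_pos: [0.5293, -0.0946, 0.0467]
tcp_rot: [-0.0, 0.778, 0.628, -0.0]
ft_force: [-0.2, -1.2, -0.6]
width: 0.0426
grasp_force: 0.5
```

```bash
python3 -c "
from h import *
st()
c,im,d=shot('top','top4'); st()
P=cloud(c,d)*1000; j=J(P); z=P[...,2]
V=cv2.cvtColor(im,cv2.COLOR_RGB2HSV)[...,2]
cv2.imwrite('pics/tc4.png',cv2.resize(im[155:300,205:405,::-1],None,fx=4,fy=4))
"
```

```text
t 5.7 jig [ -2.5 -38.9] z 46.7 F jig 0.07 -1.22 fz -0.64 toolyaw -12.150000000000006
t 5.75 jig [ -2.5 -37.8] z 46.8 F jig -0.45 -0.06 fz -0.5 toolyaw -12.090000000000003
```

View pics/tc4.png

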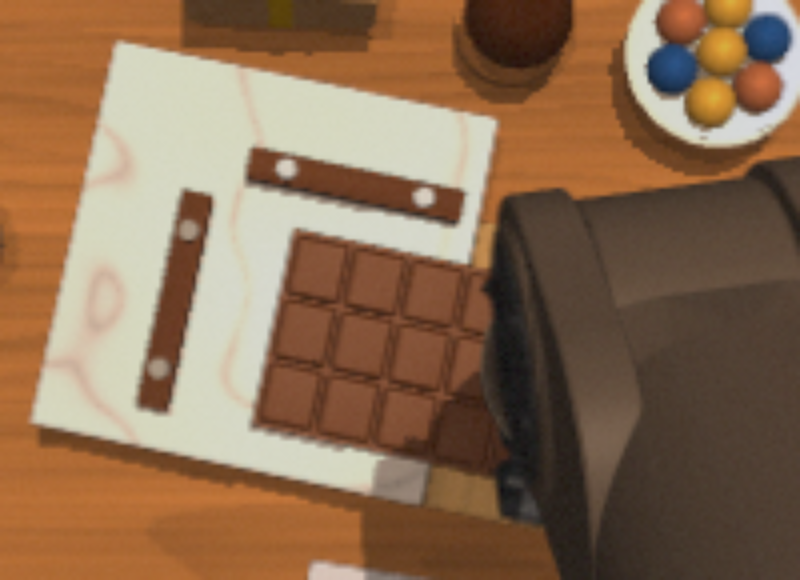

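The top-view crop shows the slab on the deck and square to the jig. Its front edge, from (296,230) to (255,425), is about 40 mm short of the stop.

>>> {"fn": "send_rows", "kwargs": {
  "rows": [0.014,0.065,0,0,0,0,0,0.014,0.065,0,0,0,0,0,0.014,0.065,0,0,0,0,0,0.014,0.065,0,0,0,0,0,0.011,0.052,0,0,0,0,0,0.008,0.039,0,0,0,0,0,0.005,0.026,0,0,0,0,0,0.003,0.013,0,0,0,0,0]
}}

```text
t: 6.55
tcp_pos: [0.5356, -0.0659, 0.0468]
tcp_rot: [0.0, 0.778, 0.628, -0.0]
ft_force: [0.3, -2.1, 0.1]
width: 0.0427
grasp_force: 0.6
```

```bash
python3 -c "
from h import *
st()
c,im,d=shot('top','top5'); st()
V=cv2.cvtColor(im,cv2.COLOR_RGB2HSV)[...,2].astype(int)
# gap profile along jig y at z=56 through x=-40..20
p,R,t=c
K=np.array([[p['fx'],0,p['cx']],[0,p['fy'],p['cy']],[0,0,1]])
for x in (-40,-20,0,20):
  y=np.arange(100,146,2.); w=O+x*ex+y[:,None]*ey; q=cv2.projectPoints(np.c_[w,np.full(len(y),58.)]/1000,np.array(p['rvec'],float),t,K,np.array([p['k1'],0,0,0]))[0][:,0]
  print(x,[int(V[int(round(b)),int(round(a))]) for a,b in q])
"
```

```text
t 6.55 jig [-2.3 -9.5] z 46.8 F jig 0.75 -1.94 fz 0.11 toolyaw -12.150000000000006
t 6.6 jig [-2.3 -9.4] z 46.8 F jig 0.34 0.47 fz -0.37 toolyaw -12.150000000000006
-40 [126, 129, 127, 126, 126, 127, 130, 124, 98, 106, 171, 214, 216, 216, 214, 188, 110, 104, 105, 105, 140, 133, 100]
-20 [104, 106, 93, 89, 93, 100, 108, 98, 112, 134, 168, 216, 216, 217, 216, 186, 88, 105, 104, 104, 105, 108, 104]
0 [133, 132, 133, 133, 132, 132, 132, 135, 123, 98, 114, 185, 216, 216, 216, 215, 187, 85, 111, 107, 108, 106, 104]
20 [133, 132, 130, 132, 132, 131, 129, 131, 118, 103, 144, 185, 215, 217, 216, 215, 184, 87, 115, 108, 106, 104, 102]
```

>>> {"fn": "send_rows", "kwargs": {
  "rows": [0.005,0.026,0,0,0,0,0,0.005,0.026,0,0,0,0,0,0.005,0.026,0,0,0,0,0,0.003,0.013,0,0,0,0,0,0.003,0.013,0,0,0,0,0,0,0,0,0,0,0,0]
}}

```text
t: 7.2
tcp_pos: [0.5372, -0.058, 0.0468]
tcp_rot: [-0.0, 0.778, 0.628, 0.0]
ft_force: [0.7, -0.9, 0.0]
width: 0.0427
grasp_force: 0.2
```

>>> {"fn": "send_rows", "kwargs": {
  "rows": [0.003,0.013,0,0,0,0,0,0.003,0.013,0,0,0,0,0]
}}

```text
t: 7.4
tcp_pos: [0.5376, -0.0564, 0.0468]
tcp_rot: [0.0, 0.778, 0.628, -0.0]
ft_force: [-1.1, -2.0, 0.6]
width: 0.0429
grasp_force: 0.8
```

>>> {"fn": "send_rows", "kwargs": {
  "rows": [0.0015,0.007,0,0,0,0,0,0.0015,0.007,0,0,0,0,0]
}}

```text
t: 7.6
tcp_pos: [0.5378, -0.0553, 0.0468]
tcp_rot: [0.0, 0.778, 0.628, -0.0]
ft_force: [-1.1, -1.7, 0.7]
width: 0.0425
grasp_force: 0.8
```

>>> {"fn": "send_rows", "kwargs": {
  "rows": [0.0015,0.007,0,0,0,0,0,0.0015,0.007,0,0,0,0,0]
}}

```text
t: 7.8
tcp_pos: [0.5381, -0.0542, 0.0468]
tcp_rot: [0.0, 0.778, 0.628, -0.0]
ft_force: [-0.6, -0.9, 0.4]
width: 0.0427
grasp_force: 0.8
```

>>> {"fn": "send_rows", "kwargs": {
  "rows": [0.0015,0.007,0,0,0,0,0,0,0,0,0,0,0,0]
}}

```text
t: 8.0
tcp_pos: [0.5382, -0.0538, 0.0468]
tcp_rot: [0.0, 0.778, 0.628, -0.0]
ft_force: [-0.1, -2.8, 1.0]
width: 0.0428
grasp_force: 1.2
```

>>> {"fn": "send_rows", "kwargs": {
  "rows": [0.001,0.004,0,0,0,0,0,0,0,0,0,0,0,0]
}}

```text
t: 8.2
tcp_pos: [0.5382, -0.0538, 0.0468]
tcp_rot: [0.0, 0.778, 0.628, -0.0]
ft_force: [-1.3, -5.2, 2.1]
width: 0.0427
grasp_force: 2.0
```

>>> {"fn": "send_rows", "kwargs": {
  "rows": [0.001,0.004,0,0,0,0,0,0,0,0,0,0,0,0]
}}

```text
t: 8.4
tcp_pos: [0.5382, -0.0537, 0.0468]
tcp_rot: [0.0, 0.778, 0.628, -0.0]
ft_force: [-0.0, -6.0, 1.5]
width: 0.0423
grasp_force: 2.6
```

>>> {"fn": "send_rows", "kwargs": {
  "rows": [0.001,0.004,0,0,0,0,0,0,0,0,0,0,0,0]
}}

```text
t: 8.6
tcp_pos: [0.5382, -0.0537, 0.0468]
tcp_rot: [0.0, 0.778, 0.628, -0.0]
ft_force: [-1.2, -5.5, 1.4]
width: 0.0429
grasp_force: 3.0
```

>>> {"fn": "send_rows", "kwargs": {
  "rows": [0.001,0.004,0,0,0,0,0,0,0,0,0,0,0,0]
}}

```text
t: 8.8
tcp_pos: [0.5382, -0.0537, 0.0468]
tcp_rot: [0.0, 0.778, 0.628, -0.001]
ft_force: [-1.2, -5.8, 1.6]
width: 0.0426
grasp_force: 3.4
```

```bash
python3 -c "
from h import *
st();viewer.get_image('top');st();viewer.get_image('top');st();viewer.get_image('top');st()"
```

```text
t 8.8 jig [-2.2  3. ] z 46.8 F jig 0.01 -5.91 fz 1.64 toolyaw -12.209999999999994
t 8.85 jig [-2.2  3. ] z 46.8 F jig -0.32 -7.66 fz 1.76 toolyaw -12.219999999999999
t 8.9 jig [-2.2  3. ] z 46.8 F jig -0.1 -5.76 fz 2.16 toolyaw -12.209999999999994
t 8.95 jig [-2.3  3. ] z 46.8 F jig 0.84 -7.25 fz 2.02 toolyaw -12.209999999999994
```

>>> {"fn": "send_rows", "kwargs": {
  "rows": [0.001,0.004,0,0,0,0,0,0.001,0.004,0,0,0,0,0,0,0,0,0,0,0,0]
}}

```text
t: 9.25
tcp_pos: [0.5382, -0.0537, 0.0468]
tcp_rot: [0.001, 0.778, 0.628, -0.001]
ft_force: [-1.0, -8.8, 2.7]
width: 0.0426
grasp_force: 4.3
```

```bash
python3 -c "
from h import *
for i in range(4): st();viewer.get_image('top')"
```

```text
t 9.25 jig [-2.2  3. ] z 46.8 F jig 0.87 -8.79 fz 2.68 toolyaw -12.239999999999995
t 9.3 jig [-2.2  3. ] z 46.8 F jig 0.17 -8.24 fz 2.86 toolyaw -12.239999999999995
t 9.35 jig [-2.2  3. ] z 46.8 F jig -0.29 -8.74 fz 2.67 toolyaw -12.239999999999995
t 9.4 jig [-2.2  3. ] z 46.8 F jig -0.41 -8.54 fz 2.96 toolyaw -12.239999999999995
```

>>> {"fn": "send_rows", "kwargs": {
  "rows": [0,0,0,0,0,0,0,0,0,0,0,0,0,0,0,0,0,0,0,0,0,0,0,0,0,0,0,0,0,0,0,0,0,0,0,0,0,0,0,0,0,0,0,0,0,0,0,0,0]
}}

```text
t: 10.15
tcp_pos: [0.5383, -0.0537, 0.0468]
tcp_rot: [0.001, 0.778, 0.628, -0.001]
ft_force: [-1.2, -8.8, 3.4]
width: 0.0428
grasp_force: 4.3
```

>>> {"fn": "send_rows", "kwargs": {
  "rows": [-0.003,-0.013,0,0,0,0,0,-0.011,-0.052,0,0,0,0,0,0,0,0.2,0,0,0,0,0,0,0.6,0,0,0,0,-0.075,0.11,0,0,0,-0.272,0,-0.075,0.11,0,0,0,-0.272,0,-0.075,0.11,0,0,0,-0.272,0,-0.075,0.11,0,0,0,-0.272,0]
}}

```text
t: 10.95
tcp_pos: [0.515, -0.0226, 0.1069]
tcp_rot: [-0.0, 0.924, 0.382, 0.0]
ft_force: [0.8, 0.3, -0.8]
width: 0.0424
grasp_force: 0.0
```

>>> {"fn": "send_rows", "kwargs": {
  "rows": [-0.075,0.11,0,0,0,-0.272,0,-0.075,0.11,0,0,0,-0.272,0,-0.075,0.11,0,0,0,-0.272,0,-0.075,0.11,0,0,0,-0.272,0,-0.075,0.11,0,0,0,-0.272,0,-0.075,0.11,0,0,0,-0.272,0,-0.075,0.11,0,0,0,-0.272,0,0,0,0,0,0,0,0]
}}

```text
t: 11.75
tcp_pos: [0.475, 0.036, 0.1068]
tcp_rot: [-0.0, 0.995, -0.104, -0.0]
ft_force: [-0.6, -0.3, 0.3]
width: 0.0424
grasp_force: 0.0
```

```bash
python3 -c "
from h import *
viewer.get_image('top');st(); print(np.round(monitor.observe()['joint_positions'],2))
c,im,d=shot('wrist','wrist6'); P=cloud(c,d)*1000; j=J(P); z=P[...,2]
k=(z>54)&(z<62)&(j[...,0]>-80)&(j[...,0]<58)&(j[...,1]>-2)&(j[...,1]<126); k[260:]=0
print(np.percentile(j[k],[0.2,1,99,99.8],axis=0).round(1).tolist())
for col in (220,280,340):
    v=np.where(k[:,col])[0]; print(col,v[-1],J(plane(c,[[col,v[-1]]],.058)*1000).round(1))
"
```

```text
t 11.8 jig [-81.9  77. ] z 106.8 F jig -0.04 0.37 fz -0.25 toolyaw -101.62
[-0.24  0.35  0.07  2.08 -0.04  0.71 -1.92]
[[-46.9, 14.5], [-45.3, 16.8], [46.2, 124.9], [48.6, 125.8]]
220 187 [[-47.2 111.8]]
280 184 [[-45.2  75.6]]
340 185 [[-45.6  39.5]]
```

View pics/wrist6.png

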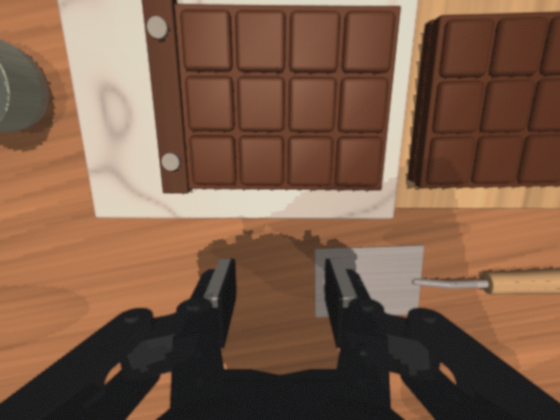

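The wrist view shows the slab flush against the stop on its left (column 180), the near edge at row 187 and columns 183 to 385. The fingers are centred on it, and the lower stack is undisturbed on the right.

>>> {"fn": "send_rows", "kwargs": {
  "rows": [0,0,-0.5,0,0,-0.008,0,0,0,-0.25,0,0,0,0,0,0,-0.04,0,0,0,0,0.065,-0.014,0,0,0,0,0,0.065,-0.014,0,0,0,0,0,0.026,-0.005,0,0,0,0,0,0.026,-0.005,0,0,0,0,0,0,0,0,0,0,0,0]
}}

```text
t: 12.65
tcp_pos: [0.49, 0.0312, 0.0481]
tcp_rot: [-0.0, 0.994, -0.106, 0.001]
ft_force: [0.2, 1.8, 0.7]
width: 0.0429
grasp_force: 0.0
```

>>> {"fn": "send_rows", "kwargs": {
  "rows": [0.013,-0.003,0,0,0,0,0,0.013,-0.003,0,0,0,0,0,0.013,-0.003,0,0,0,0,0,0.013,-0.003,0,0,0,0,0]
}}

```text
t: 13.05
tcp_pos: [0.4933, 0.0303, 0.0476]
tcp_rot: [0.0, 0.994, -0.106, -0.0]
ft_force: [-0.6, 0.6, -0.6]
width: 0.0426
grasp_force: 0.0
```

```bash
python3 -c "
from h import *
st();viewer.get_image('top');st()"
```

```text
t 13.05 jig [-63.5  75.9] z 47.6 F jig -0.74 0.48 fz -0.57 toolyaw -102.15
t 13.1 jig [-63.3  76. ] z 47.6 F jig -0.07 0.0 fz -0.5 toolyaw -102.16
```

>>> {"fn": "send_rows", "kwargs": {
  "rows": [0.013,-0.002,0,0,0,0.008,0,0.013,-0.002,0,0,0,0,0,0.013,-0.002,0,0,0,0,0,0.013,-0.002,0,0,0,0,0,0.013,-0.002,0,0,0,0,0,0.013,-0.002,0,0,0,0,0,0.013,-0.002,0,0,0,0,0,0.013,-0.002,0,0,0,0,0]
}}

```text
t: 13.9
tcp_pos: [0.5008, 0.0288, 0.0474]
tcp_rot: [0.0, 0.995, -0.104, -0.0]
ft_force: [-4.3, -1.6, 0.7]
width: 0.0425
grasp_force: 1.4
```

```bash
cat >> h.py <<'E'
def gap():
    c,im,d=shot('top','topg'); V=cv2.cvtColor(im,cv2.COLOR_RGB2HSV)[...,2].astype(int); p,R,t=c
    K=np.array([[p['fx'],0,p['cx']],[0,p['fy'],p['cy']],[0,0,1]])
    for y in (30,60,90,115):
        x=np.arange(36,80,2.); w=O+x[:,None]*ex+y*ey; q=cv2.projectPoints(np.c_[w,np.full(len(x),58.)]/1000,np.array(p['rvec'],float),t,K,np.array([p['k1'],0,0,0]))[0][:,0]
        print(y,[int(V[int(round(b)),int(round(a))]) for a,b in q])
E
python3 -c "
from h import *
st();gap();st()"
```

```text
t 13.9 jig [-55.8  76. ] z 47.4 F jig -3.89 -2.42 fz 0.71 toolyaw -101.93
30 [73, 79, 86, 112, 129, 127, 126, 87, 140, 203, 211, 210, 212, 212, 113, 60, 101, 101, 158, 204, 208, 208]
60 [60, 79, 127, 131, 133, 130, 128, 90, 139, 193, 209, 211, 210, 153, 105, 55, 93, 103, 104, 106, 106, 112]
90 [131, 129, 131, 131, 129, 128, 129, 87, 134, 191, 210, 214, 213, 174, 130, 62, 98, 106, 107, 107, 110, 108]
115 [128, 129, 130, 131, 131, 131, 130, 112, 108, 130, 205, 211, 210, 211, 152, 84, 87, 99, 108, 109, 109, 111]
t 13.95 jig [-55.6  76.1] z 47.5 F jig -1.37 -1.41 fz -0.64 toolyaw -101.93
```

>>> {"fn": "send_rows", "kwargs": {
  "rows": [0.013,-0.002,0,0,0,0,0,0.013,-0.002,0,0,0,0,0,0.013,-0.002,0,0,0,0,0,0.013,-0.002,0,0,0,0,0,0.013,-0.002,0,0,0,0,0,0.013,-0.002,0,0,0,0,0,0.013,-0.002,0,0,0,0,0]
}}

```text
t: 14.65
tcp_pos: [0.5077, 0.028, 0.0476]
tcp_rot: [0.0, 0.995, -0.104, -0.0]
ft_force: [-3.9, -0.9, 2.1]
width: 0.0431
grasp_force: 1.7
```

```bash
python3 -c "
from h import *
st();gap();st()"
```

```text
t 14.65 jig [-48.9  76.7] z 47.6 F jig -3.64 -1.68 fz 2.08 toolyaw -101.92
30 [79, 79, 82, 81, 81, 75, 75, 89, 87, 131, 101, 139, 155, 207, 115, 59, 102, 102, 161, 206, 210, 210]
60 [49, 42, 51, 59, 61, 64, 60, 103, 129, 133, 102, 122, 157, 150, 110, 52, 97, 102, 105, 110, 110, 108]
90 [127, 130, 131, 131, 129, 129, 128, 130, 131, 133, 106, 108, 158, 169, 129, 61, 99, 105, 106, 109, 110, 108]
115 [129, 129, 132, 131, 132, 132, 132, 133, 131, 132, 126, 93, 135, 205, 153, 85, 89, 102, 108, 109, 112, 110]
t 14.7 jig [-48.7  76.7] z 47.6 F jig -2.48 -2.12 fz 1.5 toolyaw -101.92
```

>>> {"fn": "send_rows", "kwargs": {
  "rows": [0.013,-0.002,0,0,0,0,0,0.013,-0.002,0,0,0,0,0,0.007,-0.001,0,0,0,0,0]
}}

```text
t: 15.0
tcp_pos: [0.5101, 0.0275, 0.0475]
tcp_rot: [0.0, 0.995, -0.104, -0.0]
ft_force: [-5.8, 0.0, 3.8]
width: 0.0427
grasp_force: 2.3
```

>>> {"fn": "send_rows", "kwargs": {
  "rows": [0.007,-0.001,0,0,0,0,0,0.007,-0.001,0,0,0,0,0]
}}

```text
t: 15.2
tcp_pos: [0.5113, 0.0274, 0.0475]
tcp_rot: [0.0, 0.995, -0.104, -0.0]
ft_force: [-4.9, -3.3, 2.4]
width: 0.0428
grasp_force: 2.0
```

>>> {"fn": "send_rows", "kwargs": {
  "rows": [0.007,-0.001,0,0,0,0,0,0,0,0,0,0,0,0]
}}

```text
t: 15.4
tcp_pos: [0.5121, 0.0273, 0.0475]
tcp_rot: [0.0, 0.995, -0.104, 0.0]
ft_force: [-2.4, -2.4, 0.0]
width: 0.0427
grasp_force: 1.2
```

>>> {"fn": "send_rows", "kwargs": {
  "rows": [0.005,-0.001,0,0,0,0,0,0,0,0,0,0,0,0]
}}

```text
t: 15.6
tcp_pos: [0.5131, 0.0276, 0.0477]
tcp_rot: [-0.0, 0.995, -0.104, 0.001]
ft_force: [-0.5, -0.9, -0.6]
width: 0.0427
grasp_force: 0.5
```

```bash
python3 -c "
from h import *
st();gap();st()"
```

```text
t 15.6 jig [-43.6  77.4] z 47.7 F jig -0.27 -0.95 fz -0.58 toolyaw -101.91
30 [80, 78, 79, 77, 81, 80, 81, 80, 79, 81, 90, 96, 109, 83, 114, 63, 101, 101, 160, 207, 210, 212]
60 [69, 65, 63, 44, 42, 40, 39, 54, 66, 66, 63, 97, 126, 95, 113, 54, 97, 102, 105, 109, 109, 108]
90 [71, 66, 64, 112, 131, 130, 132, 131, 132, 131, 130, 130, 127, 89, 147, 63, 99, 104, 106, 109, 111, 109]
115 [129, 130, 129, 129, 130, 130, 132, 131, 132, 130, 131, 133, 132, 107, 109, 72, 89, 102, 111, 108, 113, 112]
t 15.65 jig [-43.7  77.4] z 47.7 F jig -0.04 -0.4 fz -0.68 toolyaw -101.91
```

>>> {"fn": "send_rows", "kwargs": {
  "rows": [0.005,-0.001,0,0,0,0,0,0,0,0,0,0,0,0]
}}

```text
t: 15.85
tcp_pos: [0.5132, 0.0276, 0.0477]
tcp_rot: [-0.0, 0.995, -0.104, 0.0]
ft_force: [-1.2, 0.9, -0.3]
width: 0.0425
grasp_force: 0.4
```

>>> {"fn": "send_rows", "kwargs": {
  "rows": [0.005,-0.001,0,0,0,0,0,0,0,0,0,0,0,0]
}}

```text
t: 16.05
tcp_pos: [0.5133, 0.0275, 0.0477]
tcp_rot: [-0.0, 0.995, -0.104, 0.0]
ft_force: [-0.9, 0.9, 0.8]
width: 0.0428
grasp_force: 0.7
```

>>> {"fn": "send_rows", "kwargs": {
  "rows": [0.005,-0.001,0,0,0,0,0,0,0,0,0,0,0,0]
}}

```text
t: 16.25
tcp_pos: [0.5135, 0.0273, 0.0476]
tcp_rot: [-0.0, 0.995, -0.104, 0.0]
ft_force: [-1.0, 1.3, 1.5]
width: 0.0426
grasp_force: 0.9
```

>>> {"fn": "send_rows", "kwargs": {
  "rows": [0.005,-0.001,0,0,0,0,0,0.005,-0.001,0,0,0,0,0,0,0,0,0,0,0,0]
}}

```text
t: 16.55
tcp_pos: [0.5139, 0.0271, 0.0475]
tcp_rot: [0.0, 0.995, -0.104, -0.0]
ft_force: [-3.5, 1.7, 2.6]
width: 0.0426
grasp_force: 1.8
```

>>> {"fn": "send_rows", "kwargs": {
  "rows": [0.005,-0.001,0,0,0,0,0,0,0,0,0,0,0,0]
}}

```text
t: 16.75
tcp_pos: [0.5139, 0.027, 0.0475]
tcp_rot: [0.0, 0.995, -0.104, -0.001]
ft_force: [-5.2, 1.9, 4.7]
width: 0.0428
grasp_force: 2.5
```

>>> {"fn": "send_rows", "kwargs": {
  "rows": [0.005,-0.001,0,0,0,0,0,0,0,0,0,0,0,0]
}}

```text
t: 16.95
tcp_pos: [0.5139, 0.027, 0.0474]
tcp_rot: [0.0, 0.995, -0.104, -0.001]
ft_force: [-5.8, 2.5, 4.3]
width: 0.0427
grasp_force: 3.1
```

>>> {"fn": "send_rows", "kwargs": {
  "rows": [0.005,-0.001,0,0,0,0,0,0,0,0,0,0,0,0]
}}

```text
t: 17.15
tcp_pos: [0.5139, 0.027, 0.0474]
tcp_rot: [0.0, 0.995, -0.104, -0.001]
ft_force: [-6.4, 2.8, 5.8]
width: 0.0428
grasp_force: 3.7
```

```bash
python3 -c "
from h import *
for i in range(3): st();viewer.get_image('top')"
```

```text
t 17.15 jig [-42.7  76.9] z 47.4 F jig -6.86 1.43 fz 5.82 toolyaw -101.9
t 17.2 jig [-42.7  77. ] z 47.4 F jig -7.26 0.18 fz 5.61 toolyaw -101.9
t 17.25 jig [-42.7  77. ] z 47.4 F jig -7.0 0.98 fz 6.38 toolyaw -101.9
```

>>> {"fn": "send_rows", "kwargs": {
  "rows": [0.006,-0.001,0.006,0,0,0,0,0,0,0,0,0,0,0]
}}

```text
t: 17.5
tcp_pos: [0.5139, 0.0269, 0.0475]
tcp_rot: [0.0, 0.995, -0.104, -0.002]
ft_force: [-6.7, 3.1, 1.8]
width: 0.0422
grasp_force: 3.6
```

```bash
python3 -c "
from h import *
for i in range(3): st();viewer.get_image('top')"
```

```text
t 17.5 jig [-42.7  76.9] z 47.5 F jig -7.23 1.69 fz 1.82 toolyaw -101.9
t 17.55 jig [-42.7  76.9] z 47.4 F jig -7.9 1.26 fz 0.71 toolyaw -101.89
t 17.6 jig [-42.7  76.9] z 47.4 F jig -6.99 1.88 fz 1.22 toolyaw -101.9
```

>>> {"fn": "send_rows", "kwargs": {
  "rows": [0.005,0.004,0,0,0,0,0,0.004,0.002,0,0,0,0,0,0,0,0,0,0,0,0]
}}

```text
t: 17.95
tcp_pos: [0.5139, 0.027, 0.0474]
tcp_rot: [0.0, 0.995, -0.104, -0.002]
ft_force: [-8.9, 1.5, 4.5]
width: 0.0427
grasp_force: 4.5
```

```bash
python3 -c "
from h import *
for i in range(3): st();viewer.get_image('top')"
```

```text
t 17.95 jig [-42.7  77. ] z 47.4 F jig -9.05 -0.34 fz 4.51 toolyaw -101.91
t 18.0 jig [-42.7  77. ] z 47.4 F jig -9.2 0.27 fz 5.07 toolyaw -101.91
t 18.05 jig [-42.7  76.9] z 47.4 F jig -8.22 -0.06 fz 4.47 toolyaw -101.91
```

>>> {"fn": "send_rows", "kwargs": {
  "rows": [0,0,0,0,0,0,0,0,0,0,0,0,0,0,0,0,0,0,0,0,0,0,0,0,0,0,0,0,0,0,0,0,0,0,0,0,0,0,0,0,0,0,0,0,0,0,0,0,0]
}}

```text
t: 18.8
tcp_pos: [0.5139, 0.027, 0.0474]
tcp_rot: [0.0, 0.995, -0.104, -0.002]
ft_force: [-9.4, 1.2, 4.0]
width: 0.0429
grasp_force: 4.5
```

>>> {"fn": "send_rows", "kwargs": {
  "rows": [-0.013,0.003,0,0,0,0,0,-0.026,0.006,0,0,0,0,0,-0.065,0.014,0,0,0,0,0,-0.13,0.028,0,0,0,0,0,0,0,0.3,0,0,0,0,-0.2,0,0.6,0,0,0,0,-0.4,0,0.5,0,0,0,0,-0.4,0,0.4,0,0,0,0]
}}

```text
t: 19.6
tcp_pos: [0.4232, 0.0311, 0.1848]
tcp_rot: [-0.0, 0.995, -0.104, 0.001]
ft_force: [-0.0, 0.2, 0.7]
width: 0.043
grasp_force: 0.0
```

```bash
python3 -c "
from h import *
st()
c,im,d=shot('top','top9'); gap()
cv2.imwrite('pics/tc9.png',cv2.resize(im[155:300,205:405,::-1],None,fx=4,fy=4,interpolation=cv2.INTER_CUBIC))
"
```

```text
t 19.6 jig [-132.2   62.2] z 184.8 F jig -0.05 0.15 fz 0.7 toolyaw -101.93
30 [104, 122, 122, 124, 123, 125, 124, 122, 123, 124, 123, 123, 126, 97, 132, 64, 94, 94, 154, 196, 200, 201]
60 [94, 123, 123, 124, 126, 123, 123, 122, 126, 123, 124, 124, 129, 94, 127, 60, 94, 97, 101, 105, 105, 105]
90 [89, 125, 125, 124, 126, 123, 127, 127, 125, 121, 124, 126, 126, 96, 119, 69, 92, 102, 102, 107, 106, 106]
115 [112, 123, 125, 123, 125, 125, 125, 125, 126, 126, 125, 124, 124, 118, 84, 138, 90, 94, 104, 106, 108, 108]
```

View pics/tc9.png

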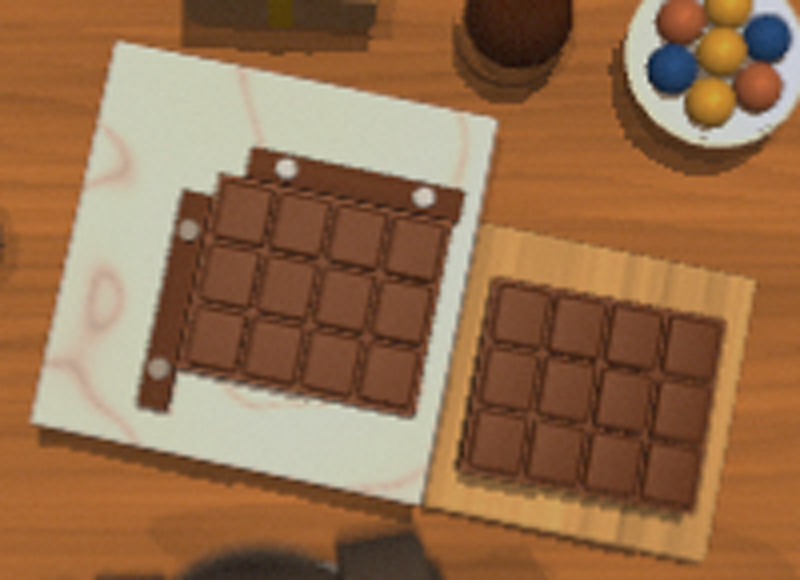

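The top-view crop shows the slab in the corner, against the stop on its left and the rail above, with no marble visible between. The lower slabs are in place. I'll check both seams numerically, then compare the lower slabs and bystanders with the first picture.

```bash
python3 -c "
from h import *
c=cam('top'); im=np.load('pics/top9.npz')['im']; a=np.load('pics/top0.npz')['im']; p,R,t=c
hsv=cv2.cvtColor(im,cv2.COLOR_RGB2HSV).astype(int); K=np.array([[p['fx'],0,p['cx']],[0,p['fy'],p['cy']],[0,0,1]])
def prof(w): 
    q=cv2.projectPoints(np.c_[w,np.full(len(w),57.)]/1000,np.array(p['rvec'],float),t,K,np.array([p['k1'],0,0,0]))[0][:,0]; m=cv2.remap(im,q[:,0].astype(np.float32)[None],q[:,1].astype(np.float32)[None],cv2.INTER_LINEAR)[0]
    return m[:,2].tolist()
for x in (-30,-15,0,15,30,45): print('end x',x,prof(O+x*ex+np.arange(124,140,1.)[:,None]*ey))
for y in (20,40,60,80,100,115): print('side y',y,prof(O+y*ey+np.arange(58,74,1.)[:,None]*ex))
df=np.abs(im.astype(int)-a).max(2)
for n,(u,v,r) in dict(bowl=(385,170,22),egg=(335,158,14),carton=(275,145,25),jar=(187,214,18),dish=(454,272,24),scr=(370,325,30)).items(): print(n,np.percentile(df[v-r:v+r,u-r:u+r],[50,99]))
"
```

```text
end x -30 [30, 30, 35, 40, 45, 49, 49, 49, 45, 39, 36, 35, 39, 43, 60, 74]
end x -15 [51, 49, 46, 44, 43, 40, 38, 44, 48, 39, 29, 31, 34, 36, 37, 36]
end x 0 [41, 42, 39, 35, 38, 43, 46, 48, 41, 30, 28, 32, 33, 34, 33, 32]
end x 15 [52, 52, 51, 47, 42, 40, 42, 44, 44, 41, 34, 31, 34, 37, 37, 36]
end x 30 [37, 40, 40, 37, 37, 41, 45, 44, 42, 33, 28, 33, 37, 35, 32, 34]
end x 45 [51, 51, 47, 44, 38, 33, 37, 40, 39, 37, 38, 40, 39, 37, 33, 32]
side y 20 [51, 52, 50, 49, 40, 32, 42, 51, 41, 30, 31, 34, 34, 34, 35, 35]
side y 40 [47, 47, 48, 48, 41, 33, 44, 56, 36, 17, 25, 33, 33, 33, 34, 36]
side y 60 [53, 54, 54, 51, 39, 31, 43, 53, 38, 25, 26, 28, 33, 38, 37, 36]
side y 80 [54, 53, 53, 50, 39, 34, 46, 53, 36, 24, 29, 32, 32, 33, 35, 37]
side y 100 [37, 37, 36, 37, 39, 42, 48, 49, 37, 29, 30, 37, 75, 113, 146, 174]
side y 115 [52, 51, 51, 50, 44, 34, 34, 46, 50, 41, 35, 34, 34, 34, 34, 36]
bowl [11. 16.]
egg [ 7.   14.17]
carton [11. 16.]
jar [11. 17.]
dish [13. 17.]
scr [11. 15.]
```

```bash
python3 -c "
from station import sign_off
print(sign_off())"
```

```text
the job is handed in; nothing more can be done
None
```

The top slab lies snug in the corner: I pressed it to the end stop and then to the side rail at about 9–10 N, let go, and handed the job in at about 20 s. The top camera shows no marble in either seam, and the lower slabs and other items look undisturbed.

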